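# Set up a slide staining line

### The arm

A 6-joint arm with a two-finger parallel gripper is mounted at the origin on the work surface. World frame = base frame: x ahead of the robot, y to its left, z up, the work surface at z = 0. Lengths are in m, angles in degrees, forces in N, time in s.
With the tool pointing down it reaches from about 0.375 to 0.9 m from the base axis. Payload 3.1 kg.
Tool frame: the origin (TCP) lies at the very end of the fingers, on their centre line; the grasp point (between the pads) lies 19 mm behind it (bot.hold_point_z is the z of the grasp point in the tool frame, in m); z points along the fingers, y is the direction in which the jaws open and shut (so a half turn about z gives the same grasp; the last joint's range is limited). The gripper opens to 87 mm and grips with 3 to 60 N. Pads are 19 mm wide; open, the fingers measure 117 mm over their backs; the gripper's body (75 mm by 190 mm) begins 51 mm behind the grasp point.
Start: joints at [63.913, 30.224, 82.088, -0, 67.689, -10.227], TCP at [0.171, 0.601, 0.223] pointing down, gripper open.
Joint ranges: [-176.69, 176.69], [-43.24, 126.21], [12.49, 139.97], [-82, 262], [0, 151.66], [-163.58, 163.58]. Speed limits (degrees/s): [159.86, 159.86, 180, 180, 180, 180].

### API

Orientations are given as a 3x3 rotation matrix whose columns are the frame's x, y, z axes.
In Python, from rig import bot gives the robot as it stands.
- The arm moves only by the tool servo_tool, never from a script. Its argument "increments" is a list of rows, each a list of 3 entries, a list of its own where there are three numbers: the closure, from 0 (fully open) to 1 (shut), then the shift along the tool's x, y, z in mm, then the turn about the tool's z in degrees. In form: [[claw, [x, y, z], turn], ...]. A call has 1 to 5 rows; each row shifts and turns the commanded pose from where the row before left it, along the tool's axes as they then stand; what a row does not reach is not made up. A row lasts 1/8 s, in which the tool goes at most 62.5 mm and 10.7 degrees, less where a joint would pass 70% of its speed; a pose out of reach is approached as far as the arm can. A call with a gripper value outside its range is refused whole. The fingers move at their own pace and stop on an object; the grip force is fixed at half the most. Time passes only in rows, so rows that do not move let the fingers close. It gives the time, the measured TCP pose, the force and the opening at its end, in the units of the state.
- bot.read_state(): the state, without advancing time (a new reading comes with each control period).
- bot.capture(name): name is "scene" or "top"; returns (picture, depth): 384x512x3 uint8, blue, green, red; 384x512 float32, m along the optical axis (not along the pixel's ray), 0 where there is no reading.
- bot.camera_info(name): a dict with "K" (3x3 intrinsics, pixels), "R" (3x3) and "t" (3): a world point X has camera coordinates R X + t. Camera axes: x right, y down, z forward; pixel columns grow to the right and rows downward; lengths in m; the calibration is good to about 2 mm. A picture is of the moment at which its call begins. camera_info takes no time and is no camera call.
- bot.hand_in(): hands the job in, once; it reports no verdict.
Trained networks look in the newest picture that a camera, given by its name, has taken for a name from the list of things; names that differ only in an ending like _2 or _b are one class to them, and where a whole thing is asked for, a point or a joint stands for the part that bears it (a point fixed in the world has none). Each returns a list of dicts, best first, with "p" (0 to 1); they miss things now and then, are a little off and sometimes report something else, mostly with a low value. They report only what shows in the picture. A call takes as long as a camera call. They do not tell look-alikes from the thing itself.
- bot.find_in(camera, thing): "bbox" ([left, top, right, bottom] in pixels, round what is visible of it).
- bot.trace(camera, thing): "region" (384x512 bool, what is visible of it) and "bbox" ([left, top, right, bottom] in pixels, round what is visible of it).
The state is a dict: "time_s": time; "joint_positions": joint angles; "qvel": joint speeds; "tau": joint torques, N m; "position": TCP position; "tcp_rot": TCP orientation; "force": force on the tool from outside, world axes, zero at the start; "moment": the same for the moment, N m; "opening": opening from 0.0 (shut) to 1.0 (fully open).
Only numpy, scipy, OpenCV 4.12 (cv2) and the standard library are available. Lean on these libraries where they do the work, as an engineer would, in place of code of your own. Each camera call takes 0.05 s, during which the arm holds its last target.

### The job

Set up the slide staining line in the drip tray that lies between the slide rack and the slide warmer: stand the yellow fixative jar in the bay next to the slide rack, the blue stain jar in the bay next to the warmer and the white rinse jar in the bay between them, all upright and flat on the tray floor. Seat the black lid on the stain jar, and stand the orange timer upright on the bench directly in front of the stain jar, close to the tray's front edge (the robot's side), its screen facing away from the tray. Leave the culture dish and the dropper bottle standing where they are.

Things in the scene. Friction and masses are not known exactly. Their poses are not given: they have to be found in the camera images.
- fix_jar: The fixative jar, yellow. Dry, empty, open-topped cylindrical staining jar of opaque yellow plastic: foot 58 mm across and 6 mm high, body 50 mm across, 90 mm high, wall 4 mm, round mouth 42 mm across; about 110 g. It starts upright. Origin: centre of its underside, z up; its yaw does not matter.
- rinse_jar: The rinse jar, white. Dry, empty, open-topped cylindrical staining jar of opaque white plastic: foot 58 mm across and 6 mm high, body 50 mm across, 90 mm high, wall 4 mm, round mouth 42 mm across; about 110 g. It starts upright. Origin: centre of its underside, z up; its yaw does not matter.
- stain_jar: The stain jar, blue. Dry, empty, open-topped cylindrical staining jar of opaque blue plastic: foot 58 mm across and 6 mm high, body 50 mm across, 90 mm high, wall 4 mm, round mouth 42 mm across; about 110 g. It starts upright. Origin: centre of its underside, z up; its yaw does not matter.
- lid: Loose round black lid, 40 mm high, 45 g, lying right way up: tapered plug below (24 mm across at its foot, 35 mm at its top, 8 mm high), disc 56 mm across (8 to 16 mm up), knob 22 mm across (16 to 40 mm up). Origin: centre of the plug's underside, z up; yaw is free. Seated, the plug is in the jar's mouth, the disc flat on the rim, the lid's origin 82 mm above the jar's.
- timer: Orange bench timer, a block 36 mm deep (x), 54 mm wide (y), 42 mm high, 85 g. Blank screen on its front, the -x side; on its top a black stripe runs along the front and three round buttons (green, white, red) along the rear. Origin: centre of its underside. It starts upright, the screen within 0.4 rad of facing world -x (the robot).
- tray: Fixed steel drip tray, 94 mm deep (x), 262 mm long (y), three bays in a row with dark floors, centres at y = -85, 0, +85 mm, each about 86 x 81 mm inside. Floor 4 mm above the bench, rim 12 mm high, ribs between bays 8 mm high. Front long side is -x, towards the robot (turned at most 0.12 rad). Origin: centre of its underside, on the bench. 40 mm free behind it.
- slide_rack: Fixed grey slide rack, 84 mm deep (x), 112 mm long (y), 65 mm high, holding a row of glass slides with white ends, beyond one short end of the tray: either end, left or right. Origin: centre of its underside; axes parallel to the tray's.
- slide_warmer: Fixed white slide warmer with a black hot plate, beyond the tray's other short end; 140 mm deep (x), plus a 12 mm knob in front, 160 mm long (y), 59 mm high. Origin: centre of its underside; axes parallel to the tray's.
- dish: Bystander: flat lidded culture dish, white with green tape, 60 mm across, 15 mm high. Origin: centre of its underside. It, the dropper bottle and the five things to move are the only loose objects, in front of the tray, centres at least 80 mm apart. All else is fixed, at the bench's back (beyond x = 0.74) and sides (over 0.5 m left or right), up to 0.21 m high.
- dropper: Bystander: amber dropper bottle with black collar and rubber teat, 32 mm across, 84 mm high. Origin: centre of its underside.
Not all that is in view belongs to the job. Of the things like the timer, leave any that is purple; of the rest the smaller one is meant. Several things have the shape of the fix_jar; the one meant has the colours described above.

How it is judged (in metres and radians):
At the end, for the whole second after the job is handed in: Jars upright in their bays, within 15 mm of the bay centres: yellow by rack, white middle, blue by warmer. Lid seated level on blue jar, within 6 mm. Timer upright on bench, 62-140 mm before the tray's centre line, within 30 mm of the stain bay along it, screen outward within 0.35 rad. All at rest (((y of slide_warmer in the frame of tray above 0 m and x of stain_jar in the frame of tray between -0.015 and 0.015 m and y of stain_jar in the frame of tray between 0.07 and 0.1 m and z of stain_jar in the frame of tray between 0.001 and 0.007 m and angle between each of stain_jar, fix_jar's own z axis and vertical below 0.06 rad and x of fix_jar in the frame of tray between -0.015 and 0.015 m and y of fix_jar in the frame of tray between -0.1 and -0.07 m and z of fix_jar in the frame of tray between 0.001 and 0.007 m and y of timer in the frame of tray between 0.055 and 0.115 m) or (y of slide_warmer in the frame of tray below 0 m and x of stain_jar in the frame of tray between -0.015 and 0.015 m and y of stain_jar in the frame of tray between -0.1 and -0.07 m and z of stain_jar in the frame of tray between 0.001 and 0.007 m and angle between each of stain_jar, fix_jar's own z axis and vertical below 0.06 rad and x of fix_jar in the frame of tray between -0.015 and 0.015 m and y of fix_jar in the frame of tray between 0.07 and 0.1 m and z of fix_jar in the frame of tray between 0.001 and 0.007 m and y of timer in the frame of tray between -0.115 and -0.055 m)) and x of rinse_jar in the frame of tray between -0.015 and 0.015 m and y of rinse_jar in the frame of tray between -0.015 and 0.015 m and z of rinse_jar in the frame of tray between 0.001 and 0.007 m and angle between each of rinse_jar, lid, timer's own z axis and vertical below 0.06 rad and z of lid in the frame of stain_jar between 0.079 and 0.0855 m and horizontal distance between lid and stain_jar below 0.006 m and x of timer in the frame of tray between -0.14 and -0.062 m and height (world z) of timer between -0.003 and 0.004 m and angle between the x axis of timer and the x axis of tray, either way round below 0.35 rad and x of tray in the frame of timer above 0 m and linear speed of each of fix_jar, rinse_jar, stain_jar, lid, timer below 0.02 m/s); the robot touches nothing.
It fails at once if the culture dish is pushed more than 30 mm from its place (distance of dish from where it was at the start of the episode above 0.03 m).
It fails at once if the dropper bottle is pushed more than 30 mm from its place or knocked over (distance of dropper from where it was at the start of the episode above 0.03 m or angle between dropper's own z axis and vertical above 0.6 rad).
It also fails if it takes over 134 s, if anything falls off the work surface, if the arm or the gripper's body presses on something with over 40 N, if the wrist force passes 120 N, or if a joint passes its speed limit or range.

## Working session

There is one attempt and no reset: what is moved stays moved. The work goes in short steps, Python scripts to look and compute and a tool call to move; the robot and the scene stay as the last step left them, time stands still between calls to the robot, and variables do not carry over. Pictures are saved under pics/ and viewed, and the job is handed in when it is done.

Besides the shell and the picture viewer there is one more tool, called by a JSON object that holds its "method" and its "body", one argument or row to a line. servo_tool: Moves the arm, as the interface text tells. Its arguments: {"type":"object","properties":{"increments":{"type":"array","items":{"type":"array"}}},"required":["increments"]}

```bash
ls; mkdir -p pics; python3 - <<'E'
from rig import bot
import cv2,numpy as np
print(bot.hold_point_z)
s=bot.read_state();print(s)
for n in("scene","top"):
    p,d=bot.capture(n);cv2.imwrite(f"pics/{n}0.png",p);np.save(f"{n}_d.npy",d)
    c=bot.camera_info(n);print(n,c)
E
```

```text
pics
-0.0187
{'time_s': 0.0, 'joint_positions': array([ 6.39128263e+01,  3.02790723e+01,  8.21553092e+01,  2.36979067e-04,
        6.76889865e+01, -1.02277374e+01]), 'qvel': array([-0.03548774, -0.00363015,  0.03872988,  0.02183952,  0.0024228 ,
       -0.05776264]), 'tau': array([-3.10148152e-04, -4.40039027e+01, -1.76599056e+01,  6.33459887e-02,
        5.81306848e-02, -1.66247028e-04]), 'position': array([0.17045159, 0.60055784, 0.22157647]), 'tcp_rot': array([[-9.61934410e-01,  2.73278774e-01, -9.50270240e-04],
       [ 2.73280153e-01,  9.61932547e-01, -1.93214091e-03],
       [ 3.86082774e-04, -2.11828282e-03, -9.99997682e-01]]), 'force': array([-0.23381432,  0.18531804, -0.13968551]), 'moment': array([-0.02207292, -0.02247876, -0.02077338]), 'opening': 0.9975196581546568}
scene {'K': array([[435.27582949,   0.        , 258.95434556],
       [  0.        , 435.27582949, 186.5060753 ],
       [  0.        ,   0.        ,   1.        ]]), 'R': array([[ 0.88482828,  0.46548596, -0.0200434 ],
       [ 0.27429809, -0.55521387, -0.78517394],
       [-0.37661582,  0.68924623, -0.61895085]]), 't': array([-0.44255009, -0.09307783,  1.22830776])}
top {'K': array([[471.63848089,   0.        , 252.83775616],
       [  0.        , 471.63848089, 191.35040715],
       [  0.        ,   0.        ,   1.        ]]), 'R': array([[-0.0214485 , -0.99964127, -0.0160405 ],
       [-0.98701748,  0.0237266 , -0.15885072],
       [ 0.15917432,  0.01242515, -0.9871723 ]]), 't': array([0.03632269, 0.52971709, 1.36238317])}
```

View pics/scene0.png

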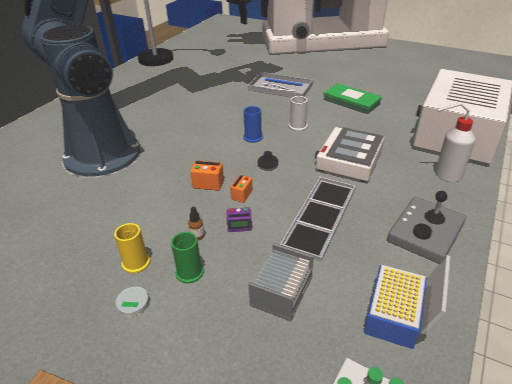

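View pics/top0.png

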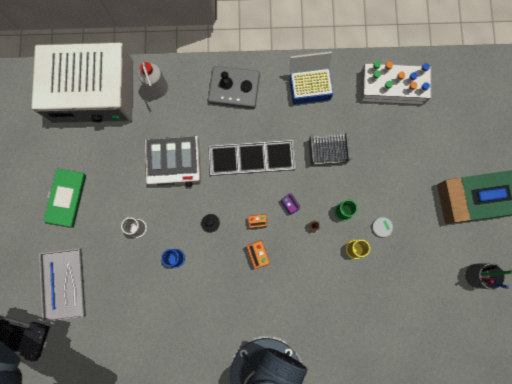

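```bash
cat > h.py <<'E'
from rig import bot
import cv2,numpy as np
def cam(n):
    c=bot.camera_info(n);return c["K"],c["R"],c["t"]
def ray(n,uv,z):
    """intersect pixel ray with plane world z"""
    K,R,t=cam(n);d=R.T@np.linalg.solve(K,[uv[0],uv[1],1.]);o=-R.T@t
    return o+d*(z-o[2])/d[2]
def cloud(n,d):
    K,R,t=cam(n);v,u=np.mgrid[:384,:512]
    P=np.stack([(u-K[0,2])/K[0,0]*d,(v-K[1,2])/K[1,1]*d,d],-1)
    return (P-t)@R
def proj(n,X):
    K,R,t=cam(n);p=K@(R@np.asarray(X,float)+t);return p[:2]/p[2]
E
python3 - <<'E'
from h import *
p,d=bot.capture("top");W=cloud("top",d)
np.save("W.npy",W);cv2.imwrite("pics/top1.png",p)
for th in ["fix_jar","rinse_jar","lid","timer","tray","slide_rack","slide_warmer","dish","dropper"]:
    for r in bot.trace("top",th)[:5]:
        if r["p"]<.3: continue
        m=r["region"]&(d>0);w=W[m]
        zt=np.percentile(w[:,2],95);top=w[w[:,2]>zt-.006]
        print(th,round(r["p"],2),np.round(r["bbox"]),"ztop %.3f"%zt,"mean",top.mean(0).round(3),"mid",((top.min(0)+top.max(0))/2).round(3),"size",np.ptp(top,0).round(3))
cv2.imwrite("pics/crop1.png",cv2.resize(p[130:280,110:410],None,fx=2.6,fy=2.6,interpolation=cv2.INTER_CUBIC))
E
```

```text
fix_jar 0.71 [334. 200. 358. 222.] ztop 0.091 mean [ 0.469 -0.247  0.09 ] mid [ 0.469 -0.247  0.092] size [0.047 0.047 0.014]
fix_jar 0.31 [371. 216. 393. 237.] ztop 0.021 mean [ 0.419 -0.359  0.018] mid [ 0.419 -0.358  0.02 ] size [0.057 0.061 0.009]
rinse_jar 0.65 [124. 220. 145. 236.] ztop 0.091 mean [0.431 0.378 0.09 ] mid [0.431 0.379 0.091] size [0.046 0.049 0.011]
lid 0.8 [199. 216. 221. 235.] ztop 0.043 mean [0.443 0.156 0.042] mid [0.442 0.156 0.041] size [0.018 0.018 0.008]
timer 0.73 [246. 243. 269. 268.] ztop 0.063 mean [0.343 0.014 0.059] mid [0.343 0.016 0.062] size [0.071 0.057 0.011]
timer 0.7 [246. 215. 266. 229.] ztop 0.047 mean [0.442 0.014 0.044] mid [0.442 0.014 0.048] size [0.035 0.053 0.013]
timer 0.65 [281. 195. 302. 217.] ztop 0.047 mean [ 0.492 -0.085  0.044] mid [ 0.491 -0.085  0.046] size [0.056 0.053 0.01 ]
tray 0.94 [207. 144. 295. 176.] ztop 0.013 mean [0.643 0.028 0.01 ] mid [0.643 0.028 0.014] size [0.105 0.265 0.013]
tray 0.62 [308. 219. 323. 233.] ztop 0.083 mean [ 0.424 -0.153  0.083] mid [ 0.424 -0.153  0.083] size [0.009 0.009 0.009]
slide_rack 0.9 [309. 136. 350. 166.] ztop 0.065 mean [ 0.655 -0.207  0.063] mid [ 0.654 -0.207  0.066] size [0.086 0.114 0.014]
slide_warmer 0.95 [144. 137. 202. 184.] ztop 0.063 mean [0.64  0.268 0.06 ] mid [0.632 0.265 0.063] size [0.137 0.153 0.011]
dish 0.71 [375. 218. 394. 237.] ztop 0.021 mean [ 0.417 -0.358  0.018] mid [ 0.416 -0.358  0.02 ] size [0.051 0.054 0.009]
dropper 0.55 [307. 221. 320. 233.] ztop 0.084 mean [ 0.424 -0.153  0.083] mid [ 0.424 -0.153  0.083] size [0.009 0.009 0.009]
```

View pics/crop1.png

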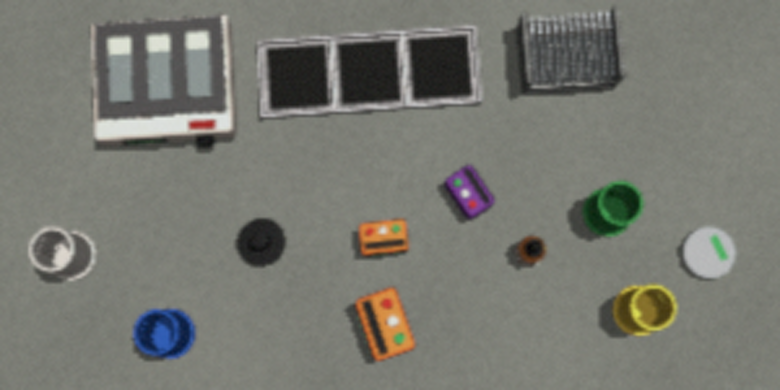

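```bash
python3 - <<'E'
from h import *
p=cv2.imread("pics/top1.png");W=np.load("W.npy");hsv=cv2.cvtColor(p,cv2.COLOR_BGR2HSV)
H,S,V=cv2.split(hsv);z=W[...,2]
sel={"yellow":(H>20)&(H<32)&(S>120),"blue":(H>105)&(H<128)&(S>120),"white":(S<60)}
box={"yellow":(340,230,380,270),"blue":(155,240,195,275),"white":(115,210,155,245)}
for k in sel:
    l,t,r,b=box[k];m=np.zeros_like(z,bool);m[t:b,l:r]=1
    m=m&(z>.078)&(z<.11);q=W[m]
    # rim by circle fit on outermost (hull)
    xy=q[:,:2].astype(np.float32);c,rad=cv2.minEnclosingCircle(xy)
    print(k,m.sum(),"rim z",np.median(q[:,2]).round(3),"mid",((xy.min(0)+xy.max(0))/2).round(4),"circ",np.round(c,4),round(rad,4),"mean",xy.mean(0).round(4))
# tray, from rim points
_,_=bot.capture("top")
def rect(name,zlo,zhi):
    r=bot.trace("top",name)[0];m=r["region"]
    vs,us=np.nonzero(m);P=np.array([ray("top",(u,v),zhi)[:2] for u,v in zip(us,vs)],np.float32)
    print(name,cv2.minAreaRect(P*1000), cv2.boxPoints(cv2.minAreaRect(P)).round(3).tolist())
rect("tray",0,.012);rect("slide_rack",0,.065)
# small timer: orange
m=np.zeros_like(z,bool);m[212:232,244:270]=1;m&=(z>.032)
P=W[m][:,:2].astype(np.float32);print("timer",cv2.minAreaRect(P*1000))
m=np.zeros_like(z,bool);m[212:238,196:225]=1;a=W[m&(z>.03)];b=W[m&(z>.01)&(z<.024)]
print("knob",a.mean(0),np.ptp(a,0),"disc",cv2.minEnclosingCircle(b[:,:2].astype(np.float32)))
E
```

```text
yellow 95 rim z 0.089 mid [ 0.3543 -0.2756] circ [ 0.3545 -0.2755] 0.0253 mean [ 0.354  -0.2759]
blue 100 rim z 0.089 mid [0.3396 0.2627] circ [0.3401 0.263 ] 0.0252 mean [0.3392 0.2632]
white 103 rim z 0.089 mid [0.4326 0.3792] circ [0.4323 0.3791] 0.0252 mean [0.4322 0.3789]
tray ((641.872314453125, 27.066192626953125), (95.93040466308594, 260.0863952636719), 2.6347320079803467) [[0.5879999995231628, 0.1550000011920929], [0.6000000238418579, -0.10499999672174454], [0.6959999799728394, -0.10100000351667404], [0.6840000152587891, 0.1589999943971634]]
slide_rack ((644.7140502929688, -202.84979248046875), (88.44532012939453, 117.31394958496094), 4.634084701538086) [[0.5960000157356262, -0.14800000190734863], [0.6050000190734863, -0.26499998569488525], [0.6940000057220459, -0.257999986410141], [0.6840000152587891, -0.14100000262260437]]
timer ((383.94000244140625, 8.408622741699219), (153.7786865234375, 53.497779846191406), 6.274430751800537)
knob [0.42387489 0.13582314 0.22741167] [0.14395184 0.15849752 1.39793596] disc ((0.4427815079689026, 0.1565229892730713), 0.028034381568431854)
```

```bash
python3 - <<'E'
from h import *
p,d=bot.capture("scene");W2=cloud("scene",d);cv2.imwrite("pics/scene1.png",p)
W=np.load("W.npy")
def rect(W,lo,hi,zlo,zhi,fine=1):
    m=(W[...,0]>lo[0])&(W[...,0]<hi[0])&(W[...,1]>lo[1])&(W[...,1]<hi[1])&(W[...,2]>zlo)&(W[...,2]<zhi)
    P=W[m][:,:2].astype(np.float32);r=cv2.minAreaRect(P*1000);c=cv2.minEnclosingCircle(P)
    return m.sum(),np.round(r[0],1),np.round(r[1],1),round(r[2],2),"circ",np.round(c[0],4),round(c[1],4)
for n,w in(("top",W),("scene",W2)):
    print(n,"timer",rect(w,(.40,-.04),(.48,.06),.036,.055))
    print(n,"yellow",rect(w,(.31,-.32),(.40,-.23),.084,.11))
    print(n,"blue",rect(w,(.29,.21),(.39,.31),.084,.11))
    print(n,"white",rect(w,(.39,.33),(.48,.43),.084,.11))
    print(n,"lid",rect(w,(.40,.11),(.49,.2),.032,.06))
    print(n,"drop",rect(w,(.39,-.19),(.46,-.12),.02,.1))
    print(n,"disc",rect(w,(.40,.11),(.49,.2),.010,.022))
    print(n,"tray",rect(w,(.57,-.13),(.72,.17),.006,.02))
_=bot.trace("scene","tray")
m=_[0]["region"];vs,us=np.nonzero(m);P=np.array([ray("scene",(u,v),.012)[:2] for u,v in zip(us,vs)],np.float32)
print(cv2.minAreaRect(P*1000))
cv2.imwrite("pics/crop2.png",cv2.resize(p[150:220,180:290],None,fx=6,fy=6,interpolation=cv2.INTER_CUBIC))
E
```

```text
top timer (np.int64(219), array([442.2,  14.5]), array([36.5, 53.1]), 5.43, 'circ', array([0.4423, 0.0142]), 0.0299)
top yellow (np.int64(85), array([ 354.2, -275.9]), array([49.2, 45. ]), 88.48, 'circ', array([ 0.354 , -0.2756]), 0.0252)
top blue (np.int64(87), array([339.7, 263.2]), array([48.6, 47.3]), 45.21, 'circ', array([0.3401, 0.263 ]), 0.0252)
top white (np.int64(84), array([432.4, 378.6]), array([48.1, 48.1]), 51.94, 'circ', array([0.4323, 0.3791]), 0.0252)
top lid (np.int64(44), array([441.9, 156. ]), array([18.3, 17.7]), 88.3, 'circ', array([0.4424, 0.1562]), 0.0108)
top drop (np.int64(103), array([ 423.2, -152.8]), array([31.3, 29.4]), 87.61, 'circ', array([ 0.424 , -0.1528]), 0.0161)
top disc (np.int64(207), array([443.1, 157. ]), array([52.2, 52.1]), 89.8, 'circ', array([0.4428, 0.1565]), 0.028)
top tray (np.int64(1211), array([644.1,  19.2]), array([296.4, 146.4]), 90.0, 'circ', array([0.6411, 0.0132]), 0.1566)
scene timer (np.int64(223), array([444.4,  13.7]), array([35.6, 57. ]), 5.58, 'circ', array([0.4449, 0.0136]), 0.031)
scene yellow (np.int64(198), array([ 355.
[... 207 characters left out ...]
 white (np.int64(73), array([431.5, 378.4]), array([48.4, 48.8]), 48.5, 'circ', array([0.4327, 0.3772]), 0.0266)
scene lid (np.int64(50), array([443.8, 154.7]), array([19.7, 23.5]), 52.35, 'circ', array([0.4449, 0.155 ]), 0.0133)
scene drop (np.int64(303), array([ 428. , -157.7]), array([31.2, 25.9]), 35.71, 'circ', array([ 0.4258, -0.1548]), 0.0166)
scene disc (np.int64(177), array([444.6, 153.1]), array([54.4, 52. ]), 34.93, 'circ', array([0.4428, 0.1551]), 0.0291)
scene tray (np.int64(768), array([643.4,  29.1]), array([ 94.8, 267.4]), 2.65, 'circ', array([0.6421, 0.0265]), 0.1389)Traceback (most recent call last):
  File "<stdin>", line 18, in <module>
IndexError: list index out of range
```

Candidates in the top view:
- **Timer:** small orange at (258,221), large orange at (259,255) and purple at (290,204). I take the small orange one. It measures 36x53x42 mm and its stripe is towards the robot.
- **Fixative jar:** yellow at (358,249) and green at (345,210). I take the yellow one.
- **Other items:** white jar at (132,228), blue jar at (173,258), lid at (210,222).

The close crop confirms these choices. The warmer is at +y, so the stain bay is at the tray's +y end.

```bash
cat >> h.py <<'E'
T=np.array([.6425,.0275]);YAW=np.radians(2.65)
def tray(x,y):
    c,s=np.cos(YAW),np.sin(YAW);return T+np.array([c*x-s*y,s*x+c*y])
def to(x,y,z,yaw=None,s=None):
    s=s or bot.read_state();R=s["tcp_rot"];d=R.T@(np.array([x,y,z])-s["position"])*1000
    a=np.degrees(np.arctan2(R[1,1],R[0,1]))
    print("delta tool mm",d.round(1),"turn",None if yaw is None else round(a-(90+yaw),2),"yaw now",round(a-90,2))
E
python3 -c "
from h import *
to(.432,.3785,.16,2.65)
print(tray(0,.085),tray(0,0),tray(0,-.085),tray(-.095,.085))"
```

```text
delta tool mm [-312.2 -142.8   62.6] turn -18.51 yaw now -15.86
[0.63857005 0.1124091 ] [0.6425 0.0275] [ 0.64642995 -0.0574091 ] [0.54367164 0.1080168 ]
```

{"method": "servo_tool", "body": {
  "increments": [
    [0,[0,0,0],-9.25],
    [0,[0,0,0],-9.25],
    [0,[0,0,0],0]
  ]
}}

```text
time_s: 1.23
position: [0.1707, 0.6012, 0.2226]
tcp_rot: [[-0.999, -0.044, -0.0], [-0.044, 0.999, 0.0], [0.0, 0.0, -1.0]]
force: [0.2, 0.9, -0.4]
opening: 1.002
```

```bash
python3 -c "
from h import *
to(.432,.3785,.16,2.65);s=bot.read_state();print(s['joint_positions'],s['position'],s['time_s'])"
```

```text
delta tool mm [-251.2 -234.    62.5] turn -0.12 yaw now 2.53
[ 6.39133081e+01  3.02214961e+01  8.20898165e+01  2.68355376e-03
  6.76882943e+01 -2.86169639e+01] [0.17074187 0.60118992 0.22255817] 1.225
```

{"method": "servo_tool", "body": {
  "increments": [
    [0,[-42,-39,10],0],
    [0,[-42,-39,10],0],
    [0,[-42,-39,10],0],
    [0,[-42,-39,10],0],
    [0,[-42,-39,10],0]
  ]
}}

```text
time_s: 1.85
position: [0.391, 0.415, 0.1725]
tcp_rot: [[-0.999, -0.043, 0.001], [-0.043, 0.999, 0.001], [-0.001, 0.001, -1.0]]
force: [0.4, 0.1, 0.0]
opening: 1.003
```

{"method": "servo_tool", "body": {
  "increments": [
    [0,[-41,-39,2],0],
    [0,[0,0,0],0]
  ]
}}

```text
time_s: 2.1
position: [0.4359, 0.3766, 0.1705]
tcp_rot: [[-0.999, -0.037, 0.002], [-0.037, 0.999, 0.0], [-0.002, 0.0, -1.0]]
force: [0.6, 1.6, 0.1]
opening: 1.003
```

```bash
python3 -c "
from h import *
to(.432,.3785,.046,2.65);s=bot.read_state();print(s['joint_positions'],s['position'],s['time_s'])"
```

```text
delta tool mm [  4.1   2.1 124.5] turn -0.51 yaw now 2.14
[ 2.97357148e+01  3.01875382e+01  9.22795530e+01 -5.05284328e-02
  5.74510261e+01 -6.23786423e+01] [0.43594403 0.37658955 0.17045966] 2.1
```

{"method": "servo_tool", "body": {
  "increments": [
    [0,[4,2,40],0],
    [0,[0,0,40],0],
    [0,[0,0,40],0],
    [0,[0,0,4],0],
    [0,[0,0,0],0]
  ]
}}

```text
time_s: 2.72
position: [0.4282, 0.3816, 0.0472]
tcp_rot: [[-0.999, -0.046, 0.001], [-0.046, 0.999, 0.0], [-0.001, 0.0, -1.0]]
force: [-0.8, 0.5, -0.2]
opening: 1.001
```

```bash
python3 -c "
from h import *
to(.432,.3785,.046,2.65)"
```

```text
delta tool mm [-3.7 -3.3  1.2] turn -0.02 yaw now 2.63
```

{"method": "servo_tool", "body": {
  "increments": [
    [0,[-4,-3,1],0],
    [0,[0,0,0],0],
    [0.4,[0,0,0],0],
    [1,[0,0,0],0],
    [1,[0,0,0],0]
  ]
}}

```text
time_s: 3.35
position: [0.4323, 0.378, 0.0456]
tcp_rot: [[-0.999, -0.046, 0.0], [-0.046, 0.999, 0.0], [-0.0, 0.0, -1.0]]
force: [0.5, -0.0, 0.5]
opening: 0.741
```

{"method": "servo_tool", "body": {
  "increments": [
    [1,[0,0,0],0],
    [1,[0,0,0],0],
    [1,[0,0,0],0],
    [1,[0,0,0],0]
  ]
}}

```text
time_s: 3.85
position: [0.4324, 0.3781, 0.0456]
tcp_rot: [[-0.999, -0.046, 0.0], [-0.046, 0.999, 0.0], [-0.0, 0.0, -1.0]]
force: [0.1, 0.9, -0.3]
opening: 0.614
```

```bash
python3 -c "
from h import *
to(*tray(0,0),.16,2.65)"
```

```text
delta tool mm [-193.8 -359.9 -114.5] turn -0.01 yaw now 2.64
```

{"method": "servo_tool", "body": {
  "increments": [
    [1,[0,0,0],0],
    [1,[0,0,0],0],
    [1,[0,0,0],0]
  ]
}}

```text
time_s: 4.22
position: [0.4323, 0.378, 0.0455]
tcp_rot: [[-0.999, -0.046, 0.0], [-0.046, 0.999, -0.0], [-0.0, -0.0, -1.0]]
force: [0.3, 0.1, -0.3]
opening: 0.616
```

{"method": "servo_tool", "body": {
  "increments": [
    [1,[0,0,-20],0],
    [1,[0,0,-35],0],
    [1,[0,0,-35],0],
    [1,[0,0,-25],0],
    [1,[0,0,0],0]
  ]
}}

```text
time_s: 4.85
position: [0.4332, 0.3784, 0.1621]
tcp_rot: [[-0.999, -0.046, 0.003], [-0.046, 0.999, 0.002], [-0.003, 0.002, -1.0]]
force: [0.1, -0.2, -1.9]
opening: 0.613
```

{"method": "servo_tool", "body": {
  "increments": [
    [1,[-15,-28,0],0],
    [1,[-22,-40,0],0],
    [1,[-22,-40,0],0],
    [1,[-22,-40,0],0],
    [1,[-22,-40,0],0]
  ]
}}

```text
time_s: 5.48
position: [0.5432, 0.1933, 0.1585]
tcp_rot: [[-0.999, -0.046, -0.004], [-0.046, 0.999, -0.001], [0.004, -0.001, -1.0]]
force: [0.7, 0.0, -2.0]
opening: 0.618
```

{"method": "servo_tool", "body": {
  "increments": [
    [1,[-22,-40,0],0],
    [1,[-22,-40,0],0],
    [1,[-22,-40,0],0],
    [1,[-15,-28,0],0],
    [1,[-10,-24,0],0]
  ]
}}

```text
time_s: 6.1
position: [0.6422, 0.026, 0.1584]
tcp_rot: [[-0.999, -0.045, -0.004], [-0.045, 0.999, 0.0], [0.003, 0.001, -1.0]]
force: [-0.8, 0.4, -1.2]
opening: 0.615
```

{"method": "servo_tool", "body": {
  "increments": [
    [1,[0,0,0],0],
    [1,[0,0,0],0],
    [1,[0,0,0],0]
  ]
}}

```text
time_s: 6.48
position: [0.6418, 0.0287, 0.1603]
tcp_rot: [[-0.999, -0.048, -0.001], [-0.048, 0.999, 0.0], [0.001, 0.001, -1.0]]
force: [0.1, -0.4, -2.2]
opening: 0.611
```

```bash
python3 -c "
from h import *
to(*tray(0,0),.051,2.65)
p,d=bot.capture('top');cv2.imwrite('pics/top2.png',cv2.resize(p[120:290,110:410],None,fx=2.6,fy=2.6))
p,d=bot.capture('scene');cv2.imwrite('pics/scene2.png',p)
"
```

```text
delta tool mm [ -0.8  -1.3 109.3] turn 0.07 yaw now 2.72
```

View pics/scene2.png

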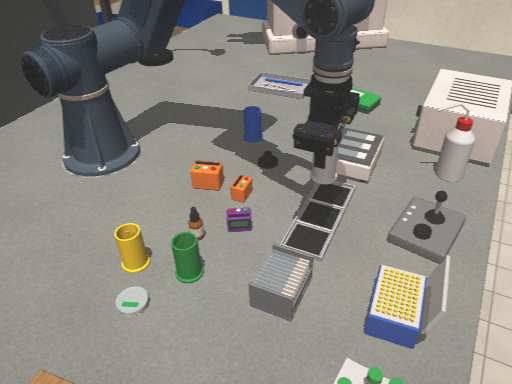

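The white jar is held upright above the tray at about (322,170). Lowering it now.

{"method": "servo_tool", "body": {
  "increments": [
    [1,[-1,-1,30],0],
    [1,[0,0,40],0],
    [1,[0,0,25],0],
    [1,[0,0,7],0],
    [1,[0,0,0],0]
  ]
}}

```text
time_s: 7.2
position: [0.6439, 0.0267, 0.0588]
tcp_rot: [[-0.999, -0.047, 0.0], [-0.047, 0.999, -0.0], [-0.0, -0.0, -1.0]]
force: [0.4, 0.1, -1.3]
opening: 0.616
```

{"method": "servo_tool", "body": {
  "increments": [
    [1,[0,0,4],0],
    [1,[0,0,4],0],
    [1,[0,0,0],0]
  ]
}}

```text
time_s: 7.58
position: [0.6437, 0.0264, 0.0507]
tcp_rot: [[-0.999, -0.046, 0.0], [-0.046, 0.999, -0.0], [-0.0, -0.0, -1.0]]
force: [0.7, -0.3, -1.2]
opening: 0.614
```

Now one more millimetre down, then open partly and retreat.

{"method": "servo_tool", "body": {
  "increments": [
    [1,[0,0,1.5],0],
    [1,[0,0,0],0],
    [0.25,[0,0,0],0],
    [0.25,[0,0,0],0],
    [0.25,[0,0,0],0]
  ]
}}

```text
time_s: 8.2
position: [0.6438, 0.0264, 0.049]
tcp_rot: [[-0.999, -0.046, 0.0], [-0.046, 0.999, -0.0], [-0.0, -0.0, -1.0]]
force: [-0.6, 0.7, 0.3]
opening: 0.743
```

{"method": "servo_tool", "body": {
  "increments": [
    [0.25,[0,0,0],0],
    [0.25,[0,0,-20],0],
    [0.25,[0,0,-35],0],
    [0.25,[0,0,-40],0],
    [0,[0,0,-15],0]
  ]
}}

```text
time_s: 8.82
position: [0.6457, 0.0262, 0.1631]
tcp_rot: [[-0.999, -0.046, 0.007], [-0.046, 0.999, -0.001], [-0.007, -0.001, -1.0]]
force: [-0.5, -0.4, 0.1]
opening: 0.804
```

```bash
python3 -c "
from h import *
to(.340,.2627,.16,2.65)
"
```

```text
delta tool mm [294.5 250.4   0.9] turn -0.01 yaw now 2.64
```

{"method": "servo_tool", "body": {
  "increments": [
    [0,[33,28,0],0],
    [0,[33,28,0],0],
    [0,[33,28,0],0],
    [0,[33,28,0],0],
    [0,[33,28,0],0]
  ]
}}

```text
time_s: 9.45
position: [0.4709, 0.1593, 0.159]
tcp_rot: [[-0.999, -0.046, -0.001], [-0.046, 0.999, 0.0], [0.001, 0.0, -1.0]]
force: [0.1, 0.5, 0.0]
opening: 1.001
```

{"method": "servo_tool", "body": {
  "increments": [
    [0,[33,28,0],0],
    [0,[33,28,0],0],
    [0,[33,28,0],0],
    [0,[30,26,0],0],
    [0,[0,0,0],0]
  ]
}}

```text
time_s: 10.07
position: [0.3355, 0.2632, 0.1589]
tcp_rot: [[-0.999, -0.05, -0.002], [-0.05, 0.999, -0.001], [0.003, -0.001, -1.0]]
force: [-0.1, -0.6, -0.4]
opening: 0.995
```

{"method": "servo_tool", "body": {
  "increments": [
    [0,[0,0,0],0],
    [0,[0,0,0],0]
  ]
}}

```text
time_s: 10.32
position: [0.3398, 0.2622, 0.1591]
tcp_rot: [[-0.999, -0.045, 0.001], [-0.045, 0.999, 0.0], [-0.001, 0.0, -1.0]]
force: [0.1, -0.3, -0.2]
opening: 1.003
```

```bash
python3 -c "
from h import *
to(.340,.2627,.046,2.65)
p,d=bot.capture('scene');W=cloud('scene',d);cv2.imwrite('pics/scene3.png',p)
m=(abs(W[...,0]-.6425)<.045)&(abs(W[...,1]-.0275)<.045)&(W[...,2]>.086)&(W[...,2]<.11);P=W[m]
print(cv2.minEnclosingCircle(P[:,:2].astype(np.float32)),np.median(P[:,2]),tray(0,0))
"
```

```text
delta tool mm [-1.000e-01  4.000e-01  1.131e+02] turn -0.08 yaw now 2.57
((0.6430032253265381, 0.024986734613776207), 0.02638310194015503) 0.09166803222697692 [0.6425 0.0275]
```

View pics/scene3.png

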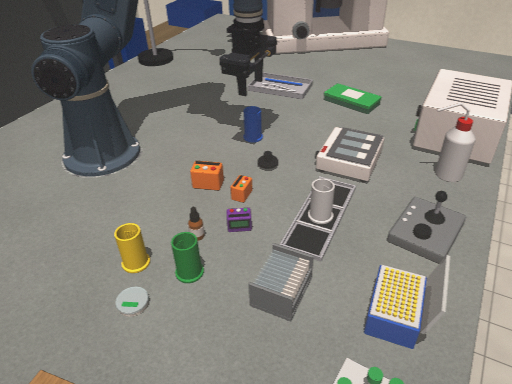

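The white jar stands in the middle bay at (321,200), about 2 mm from its centre. Next is blue.

{"method": "servo_tool", "body": {
  "increments": [
    [0,[0,0,35],0],
    [0,[0,0,40],0],
    [0,[0,0,33],0],
    [0,[0,0,5],0],
    [0,[0,0,0],0]
  ]
}}

```text
time_s: 11.0
position: [0.3391, 0.2624, 0.0462]
tcp_rot: [[-0.999, -0.045, -0.0], [-0.045, 0.999, -0.0], [0.0, -0.0, -1.0]]
force: [-0.9, 0.1, -0.7]
opening: 0.998
```

{"method": "servo_tool", "body": {
  "increments": [
    [0.5,[0,0,0],0],
    [1,[0,0,0],0],
    [1,[0,0,0],0],
    [1,[0,0,0],0],
    [1,[0,0,0],0]
  ]
}}

```text
time_s: 11.62
position: [0.3388, 0.2628, 0.0464]
tcp_rot: [[-0.999, -0.046, 0.001], [-0.046, 0.999, 0.001], [-0.001, 0.0, -1.0]]
force: [-0.1, 1.9, 5.9]
opening: 0.617
```

{"method": "servo_tool", "body": {
  "increments": [
    [1,[0,0,0],0],
    [1,[0,0,0],0],
    [1,[0,0,0],0],
    [1,[0,0,0],0]
  ]
}}

```text
time_s: 12.12
position: [0.3388, 0.2628, 0.0464]
tcp_rot: [[-0.999, -0.046, 0.001], [-0.046, 0.999, 0.001], [-0.001, 0.0, -1.0]]
force: [-0.6, 0.3, 6.6]
opening: 0.613
```

```bash
python3 -c "
from h import *
to(*tray(0,.085),.16,2.65)
"
```

```text
delta tool mm [-292.6 -164.  -113.4] turn -0.01 yaw now 2.64
```

{"method": "servo_tool", "body": {
  "increments": [
    [1,[0,0,-20],0],
    [1,[0,0,-35],0],
    [1,[0,0,-35],0],
    [1,[0,0,-23],0],
    [1,[0,0,0],0]
  ]
}}

```text
time_s: 12.75
position: [0.3393, 0.2629, 0.1601]
tcp_rot: [[-0.999, -0.046, 0.003], [-0.046, 0.999, 0.001], [-0.003, 0.001, -1.0]]
force: [-0.2, 0.2, -1.8]
opening: 0.62
```

{"method": "servo_tool", "body": {
  "increments": [
    [1,[-28,-16,0],0],
    [1,[-40,-22,0],0],
    [1,[-40,-22,0],0],
    [1,[-40,-22,0],0],
    [1,[-40,-22,0],0]
  ]
}}

```text
time_s: 13.38
position: [0.5312, 0.1663, 0.1568]
tcp_rot: [[-0.999, -0.046, -0.004], [-0.046, 0.999, -0.0], [0.004, -0.0, -1.0]]
force: [0.5, -0.0, -2.1]
opening: 0.619
```

{"method": "servo_tool", "body": {
  "increments": [
    [1,[-40,-22,0],0],
    [1,[-40,-22,0],0],
    [1,[-24,-16,0],0],
    [1,[0,0,0],0],
    [1,[0,0,0],0]
  ]
}}

```text
time_s: 14.0
position: [0.6356, 0.1125, 0.157]
tcp_rot: [[-0.999, -0.046, -0.005], [-0.046, 0.999, 0.0], [0.005, 0.001, -1.0]]
force: [-0.3, -0.7, -0.9]
opening: 0.613
```

```bash
python3 -c "
from h import *
to(*tray(0,.085),.05,2.65)
p,d=bot.capture('scene');cv2.imwrite('pics/scene4.png',p)
"
```

```text
delta tool mm [ -3.5  -0.3 106.9] turn -0.01 yaw now 2.64
```

View pics/scene4.png

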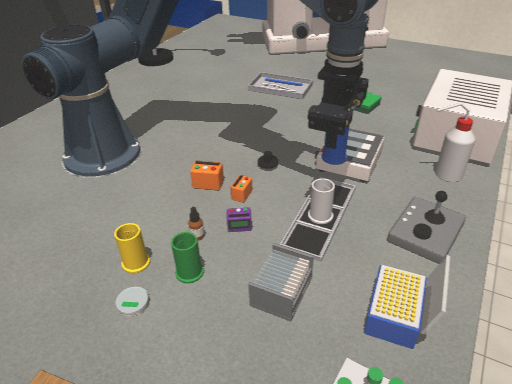

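{"method": "servo_tool", "body": {
  "increments": [
    [1,[-2,1,30],0],
    [1,[0,0,40],0],
    [1,[0,0,24],0],
    [1,[0,0,5],0],
    [1,[0,0,0],0]
  ]
}}

```text
time_s: 14.68
position: [0.6395, 0.1139, 0.0604]
tcp_rot: [[-0.999, -0.047, 0.0], [-0.047, 0.999, 0.0], [-0.0, 0.0, -1.0]]
force: [-0.7, -0.2, -1.1]
opening: 0.615
```

{"method": "servo_tool", "body": {
  "increments": [
    [1,[0,0,3],0],
    [1,[0,0,3],0],
    [1,[0,0,0],0]
  ]
}}

```text
time_s: 15.05
position: [0.6398, 0.1133, 0.0543]
tcp_rot: [[-0.999, -0.046, 0.0], [-0.046, 0.999, 0.0], [-0.0, -0.0, -1.0]]
force: [-0.3, 0.5, -2.0]
opening: 0.616
```

{"method": "servo_tool", "body": {
  "increments": [
    [1,[0,0,2.5],0],
    [1,[0,0,1],0],
    [1,[0,0,0],0]
  ]
}}

```text
time_s: 15.42
position: [0.6397, 0.1132, 0.0506]
tcp_rot: [[-0.999, -0.046, -0.0], [-0.046, 0.999, -0.0], [0.0, -0.0, -1.0]]
force: [-0.2, -0.1, -0.5]
opening: 0.612
```

{"method": "servo_tool", "body": {
  "increments": [
    [1,[0,0,1],0],
    [1,[0,0,0],0]
  ]
}}

```text
time_s: 15.68
position: [0.6397, 0.1132, 0.0506]
tcp_rot: [[-0.999, -0.046, 0.0], [-0.046, 0.999, -0.0], [-0.0, -0.0, -1.0]]
force: [-2.1, -1.1, 5.7]
opening: 0.616
```

Contact with the tray floor, so release.

{"method": "servo_tool", "body": {
  "increments": [
    [0.25,[0,0,0],0],
    [0.25,[0,0,0],0],
    [0.25,[0,0,0],0],
    [0.25,[0,0,0],0]
  ]
}}

```text
time_s: 16.18
position: [0.6398, 0.1133, 0.0493]
tcp_rot: [[-0.999, -0.046, -0.0], [-0.046, 0.999, 0.0], [0.0, 0.0, -1.0]]
force: [-0.1, 1.0, 0.4]
opening: 0.747
```

{"method": "servo_tool", "body": {
  "increments": [
    [0.25,[0,0,-20],0],
    [0.25,[0,0,-35],0],
    [0.25,[0,0,-40],0],
    [0,[0,0,-15],0],
    [0,[0,0,0],0]
  ]
}}

```text
time_s: 16.8
position: [0.6405, 0.1133, 0.1612]
tcp_rot: [[-0.999, -0.046, 0.003], [-0.046, 0.999, 0.0], [-0.003, -0.0, -1.0]]
force: [-0.4, 1.1, -0.6]
opening: 0.899
```

```bash
python3 -c "
from h import *
to(.3548,-.276,.16,2.65);print(bot.read_state()['joint_positions'])
"
```

```text
delta tool mm [ 3.033e+02 -3.758e+02  3.000e-01] turn -0.01 yaw now 2.64
[ 2.07577527e-01  3.60474303e+01  8.16264654e+01  6.80184646e-04
  6.21464343e+01 -9.24318145e+01]
```

{"method": "servo_tool", "body": {
  "increments": [
    [0,[27,-34,0],0],
    [0,[28,-34,0],0],
    [0,[28,-34,0],0],
    [0,[28,-34,0],0],
    [0,[28,-34,0],0]
  ]
}}

```text
time_s: 17.42
position: [0.5066, -0.0635, 0.1579]
tcp_rot: [[-0.999, -0.046, -0.003], [-0.046, 0.999, 0.001], [0.003, 0.001, -1.0]]
force: [0.2, -1.0, -0.6]
opening: 1.0
```

{"method": "servo_tool", "body": {
  "increments": [
    [0,[28,-34,0],0],
    [0,[28,-34,0],0],
    [0,[28,-34,0],0],
    [0,[28,-34,0],0],
    [0,[28,-34,0],0]
  ]
}}

```text
time_s: 18.05
position: [0.3749, -0.2394, 0.1582]
tcp_rot: [[-0.999, -0.046, -0.002], [-0.046, 0.999, 0.002], [0.002, 0.002, -1.0]]
force: [-0.1, -0.4, -0.5]
opening: 0.995
```

{"method": "servo_tool", "body": {
  "increments": [
    [0,[24,-36,0],0],
    [0,[0,0,0],0],
    [0,[0,0,0],0],
    [0,[0,0,0],0]
  ]
}}

```text
time_s: 18.55
position: [0.3545, -0.2748, 0.1591]
tcp_rot: [[-0.999, -0.048, -0.001], [-0.048, 0.999, 0.002], [0.001, 0.002, -1.0]]
force: [-0.5, -0.9, -0.1]
opening: 0.997
```

```bash
python3 -c "
from h import *
to(.3548,-.276,.046,2.65);print(bot.read_state()['joint_positions'])
p,d=bot.capture('top');W=cloud('top',d);cv2.imwrite('pics/top5.png',cv2.resize(p[120:290,110:410],None,fx=2.6,fy=2.6))
for t in (tray(0,0),tray(0,.085)):
  m=(abs(W[...,0]-t[0])<.04)&(abs(W[...,1]-t[1])<.04)&(W[...,2]>.086)&(W[...,2]<.11);P=W[m]
  print(cv2.minEnclosingCircle(P[:,:2].astype(np.float32)),np.median(P[:,2]),t)
"
```

```text
delta tool mm [ -0.4  -1.4 113.1] turn 0.08 yaw now 2.73
[-5.21203259e+01  2.28312408e+01  1.10450848e+02  1.81343627e-02
  4.68255991e+01 -1.44861792e+02]
((0.6435176134109497, 0.02507341280579567), 0.02506500668823719) 0.09314471352134002 [0.6425 0.0275]
((0.6400668025016785, 0.11184655129909515), 0.025280028581619263) 0.09371496170401591 [0.63857005 0.1124091 ]
```

View pics/top5.png

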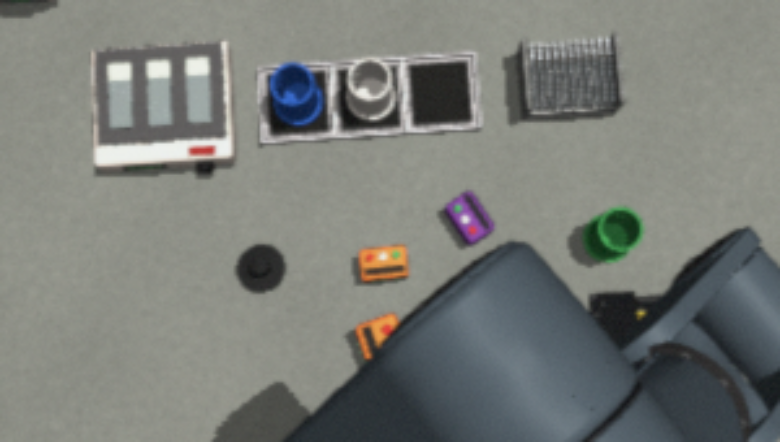

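Blue and white stand in their bays, at crop (297,92) and (370,88), within 3 mm of the centres. Now the yellow jar.

{"method": "servo_tool", "body": {
  "increments": [
    [0,[0,-1,35],0],
    [0,[0,0,40],0],
    [0,[0,0,33],0],
    [0,[0,0,5],0],
    [0,[0,0,0],0]
  ]
}}

```text
time_s: 19.23
position: [0.3548, -0.2769, 0.0468]
tcp_rot: [[-0.999, -0.047, -0.0], [-0.047, 0.999, 0.0], [0.0, 0.0, -1.0]]
force: [-0.1, -0.0, -0.2]
opening: 1.0
```

{"method": "servo_tool", "body": {
  "increments": [
    [0.5,[0,0,0],0],
    [1,[0,0,0],0],
    [1,[0,0,0],0],
    [1,[0,0,0],0],
    [1,[0,0,0],0]
  ]
}}

```text
time_s: 19.85
position: [0.3543, -0.2771, 0.0468]
tcp_rot: [[-0.999, -0.046, -0.0], [-0.046, 0.999, 0.0], [0.0, 0.0, -1.0]]
force: [-0.2, 1.4, 4.7]
opening: 0.605
```

{"method": "servo_tool", "body": {
  "increments": [
    [1,[0,0,0],0],
    [1,[0,0,0],0],
    [1,[0,0,0],0]
  ]
}}

```text
time_s: 20.23
position: [0.3543, -0.2771, 0.0468]
tcp_rot: [[-0.999, -0.046, -0.0], [-0.046, 0.999, 0.0], [0.0, 0.0, -1.0]]
force: [0.1, 0.9, 5.1]
opening: 0.599
```

{"method": "servo_tool", "body": {
  "increments": [
    [1,[0,0,-20],0],
    [1,[0,0,-35],0],
    [1,[0,0,-35],0],
    [1,[0,0,-25],0],
    [1,[0,0,0],0]
  ]
}}

```text
time_s: 20.85
position: [0.3552, -0.2783, 0.1627]
tcp_rot: [[-0.999, -0.046, 0.003], [-0.046, 0.999, -0.004], [-0.003, -0.004, -1.0]]
force: [0.7, 0.7, -1.9]
opening: 0.6
```

```bash
python3 -c "
from h import *
to(*tray(0,-.085),.16,2.65)
p,d=bot.capture('scene');cv2.imwrite('pics/scene6.png',p)
"
```

```text
delta tool mm [-301.1  207.2    2.7] turn -0.0 yaw now 2.65
```

View pics/scene6.png

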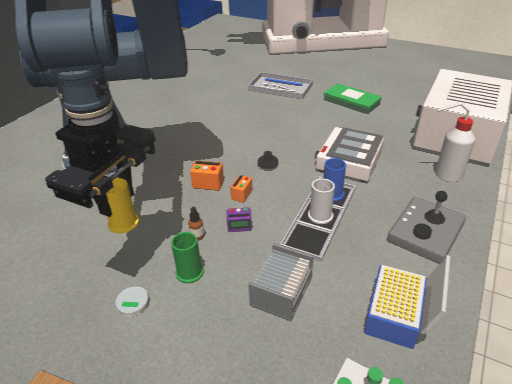

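{"method": "servo_tool", "body": {
  "increments": [
    [1,[0,0,-25],0],
    [1,[-28,19,0],0],
    [1,[-38,26,0],0],
    [1,[-38,26,0],0],
    [1,[-38,26,0],0]
  ]
}}

```text
time_s: 21.52
position: [0.4919, -0.1725, 0.1844]
tcp_rot: [[-0.999, -0.046, -0.003], [-0.046, 0.999, 0.002], [0.003, 0.002, -1.0]]
force: [0.5, -0.7, -1.6]
opening: 0.603
```

{"method": "servo_tool", "body": {
  "increments": [
    [1,[-38,26,0],0],
    [1,[-38,26,0],0],
    [1,[-38,26,0],0],
    [1,[-28,19,0],0],
    [1,[-16,12,25],0]
  ]
}}

```text
time_s: 22.15
position: [0.6468, -0.0566, 0.1604]
tcp_rot: [[-0.999, -0.047, 0.002], [-0.047, 0.999, -0.0], [-0.002, -0.001, -1.0]]
force: [-0.4, -0.4, -1.1]
opening: 0.601
```

{"method": "servo_tool", "body": {
  "increments": [
    [1,[0,0,0],0],
    [1,[0,0,0],0],
    [1,[0,0,0],0]
  ]
}}

```text
time_s: 22.52
position: [0.6442, -0.0585, 0.1618]
tcp_rot: [[-0.999, -0.045, -0.0], [-0.045, 0.999, -0.0], [0.0, -0.0, -1.0]]
force: [0.7, -0.2, -0.9]
opening: 0.602
```

```bash
python3 -c "
from h import *
to(*tray(0,-.085),.0508,2.65)
"
```

```text
delta tool mm [ -2.2   1.  111. ] turn -0.07 yaw now 2.58
```

{"method": "servo_tool", "body": {
  "increments": [
    [1,[-2,0,30],0],
    [1,[0,0,40],0],
    [1,[0,0,27],0],
    [1,[0,0,6],0],
    [1,[0,0,0],0]
  ]
}}

```text
time_s: 23.15
position: [0.647, -0.0582, 0.0593]
tcp_rot: [[-0.999, -0.045, 0.001], [-0.045, 0.999, -0.0], [-0.001, -0.0, -1.0]]
force: [0.0, 0.4, -1.7]
opening: 0.597
```

{"method": "servo_tool", "body": {
  "increments": [
    [1,[0,0,3],0],
    [1,[0,0,3],0],
    [1,[0,0,0],0]
  ]
}}

```text
time_s: 23.52
position: [0.6467, -0.0575, 0.0528]
tcp_rot: [[-0.999, -0.046, 0.0], [-0.046, 0.999, -0.0], [-0.0, -0.0, -1.0]]
force: [-0.7, -0.5, -1.0]
opening: 0.604
```

{"method": "servo_tool", "body": {
  "increments": [
    [1,[0,0,1.5],0],
    [1,[0,0,1],0],
    [1,[0,0,0],0]
  ]
}}

```text
time_s: 23.9
position: [0.6469, -0.0576, 0.0509]
tcp_rot: [[-0.999, -0.046, 0.001], [-0.046, 0.999, -0.0], [-0.001, -0.0, -1.0]]
force: [-0.9, 1.4, 4.3]
opening: 0.598
```

{"method": "servo_tool", "body": {
  "increments": [
    [0.25,[0,0,0],0],
    [0.25,[0,0,0],0],
    [0.25,[0,0,0],0],
    [0.25,[0,0,0],0]
  ]
}}

```text
time_s: 24.4
position: [0.6466, -0.0575, 0.0498]
tcp_rot: [[-0.999, -0.046, -0.0], [-0.046, 0.999, 0.0], [0.0, 0.0, -1.0]]
force: [0.6, -0.1, -0.0]
opening: 0.744
```

{"method": "servo_tool", "body": {
  "increments": [
    [0.25,[0,0,-20],0],
    [0.25,[0,0,-35],0],
    [0.25,[0,0,-40],0],
    [0.3,[0,0,-15],0],
    [0.3,[0,0,0],0]
  ]
}}

```text
time_s: 25.02
position: [0.6473, -0.0577, 0.1617]
tcp_rot: [[-0.999, -0.046, 0.003], [-0.046, 0.999, -0.001], [-0.003, -0.001, -1.0]]
force: [0.5, 0.1, -0.2]
opening: 0.702
```

```bash
python3 -c "
from h import *
to(.4428,.1558,.12,2.65)
"
```

```text
delta tool mm [194.6 222.8  40.9] turn -0.01 yaw now 2.64
```

{"method": "servo_tool", "body": {
  "increments": [
    [0.3,[28,32,0],0],
    [0.3,[30,34,0],0],
    [0.3,[30,34,0],0],
    [0.3,[30,34,0],0],
    [0.3,[30,34,0],0]
  ]
}}

```text
time_s: 25.65
position: [0.4886, 0.1043, 0.1585]
tcp_rot: [[-0.999, -0.046, -0.004], [-0.046, 0.999, 0.0], [0.004, 0.0, -1.0]]
force: [-0.2, -0.0, -0.1]
opening: 0.7
```

{"method": "servo_tool", "body": {
  "increments": [
    [0.3,[30,34,0],0],
    [0.3,[17,21,0],0],
    [0.3,[0,0,40],0],
    [0.3,[0,0,0],0],
    [0.3,[0,0,0],0]
  ]
}}

```text
time_s: 26.28
position: [0.4415, 0.156, 0.1198]
tcp_rot: [[-0.999, -0.046, -0.001], [-0.046, 0.999, -0.0], [0.001, -0.0, -1.0]]
force: [0.6, -0.3, 0.2]
opening: 0.703
```

{"method": "servo_tool", "body": {
  "increments": [
    [0.3,[0,0,0],0]
  ]
}}

```text
time_s: 26.4
position: [0.4424, 0.156, 0.1207]
tcp_rot: [[-0.999, -0.045, 0.001], [-0.045, 0.999, 0.0], [-0.002, 0.0, -1.0]]
force: [0.8, -0.3, 0.4]
opening: 0.702
```

```bash
python3 -c "
from h import *
to(.4428,.1558,.019,2.65)
p,d=bot.capture('scene');W=cloud('scene',d);cv2.imwrite('pics/scene7.png',p)
for t in (tray(0,-.085),tray(0,0),tray(0,.085)):
  m=(abs(W[...,0]-t[0])<.04)&(abs(W[...,1]-t[1])<.04)&(W[...,2]>.088)&(W[...,2]<.11);P=W[m]
  print(cv2.minEnclosingCircle(P[:,:2].astype(np.float32)),np.median(P[:,2]),t)
"
```

```text
delta tool mm [ -0.2  -0.2 101.7] turn -0.05 yaw now 2.6
((0.6478296518325806, -0.059929728507995605), 0.026066148653626442) 0.09249253832148686 [ 0.64642995 -0.0574091 ]
((0.6440069675445557, 0.025151846930384636), 0.026162877678871155) 0.09236758951348657 [0.6425 0.0275]
((0.6398982405662537, 0.1105148047208786), 0.027429480105638504) 0.09240320665379895 [0.63857005 0.1124091 ]
```

View pics/scene7.png

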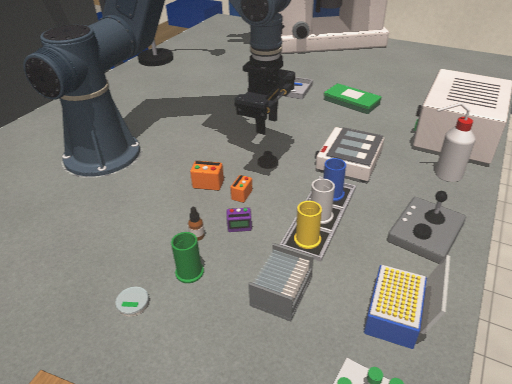

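All three jars stand upright in their bays at (308,225), (321,200) and (335,180). Lid next.

{"method": "servo_tool", "body": {
  "increments": [
    [0.3,[0,0,40],0],
    [0.3,[0,0,40],0],
    [0.3,[0,0,16],0],
    [0.3,[0,0,4],0],
    [0.3,[0,0,0],0]
  ]
}}

```text
time_s: 27.08
position: [0.4422, 0.1562, 0.0206]
tcp_rot: [[-0.999, -0.046, 0.001], [-0.046, 0.999, 0.0], [-0.001, 0.0, -1.0]]
force: [-0.6, -0.4, 0.3]
opening: 0.699
```

```bash
python3 -c "
from h import *
to(.4428,.1558,.019,2.65)
"
```

```text
delta tool mm [-0.6 -0.4  1.6] turn -0.03 yaw now 2.62
```

{"method": "servo_tool", "body": {
  "increments": [
    [0.3,[0,0,1.5],0],
    [0.6,[0,0,0],0],
    [0.7,[0,0,0],0],
    [1,[0,0,0],0],
    [1,[0,0,0],0]
  ]
}}

```text
time_s: 27.7
position: [0.4416, 0.1562, 0.0186]
tcp_rot: [[-0.999, -0.046, 0.0], [-0.046, 0.999, 0.0], [-0.0, 0.0, -1.0]]
force: [0.2, -0.3, 0.9]
opening: 0.333
```

{"method": "servo_tool", "body": {
  "increments": [
    [1,[0,0,0],0],
    [1,[0,0,0],0],
    [1,[0,0,0],0],
    [1,[0,0,0],0],
    [1,[0,0,0],0]
  ]
}}

```text
time_s: 28.32
position: [0.4416, 0.1562, 0.0185]
tcp_rot: [[-0.999, -0.046, 0.0], [-0.046, 0.999, -0.0], [-0.0, -0.0, -1.0]]
force: [-0.6, 0.2, 0.3]
opening: 0.244
```

{"method": "servo_tool", "body": {
  "increments": [
    [1,[0,0,-20],0],
    [1,[0,0,-35],0],
    [1,[0,0,-40],0],
    [1,[0,0,-40],0],
    [1,[0,0,-25],0]
  ]
}}

```text
time_s: 28.95
position: [0.4419, 0.1563, 0.1804]
tcp_rot: [[-0.999, -0.046, 0.002], [-0.046, 0.999, 0.0], [-0.002, 0.0, -1.0]]
force: [-0.4, 0.4, -0.8]
opening: 0.242
```

{"method": "servo_tool", "body": {
  "increments": [
    [1,[0,0,0],0],
    [1,[0,0,0],0]
  ]
}}

```text
time_s: 29.2
position: [0.4407, 0.1561, 0.1777]
tcp_rot: [[-0.999, -0.046, -0.002], [-0.046, 0.999, -0.0], [0.002, -0.0, -1.0]]
force: [-0.7, -0.8, -0.5]
opening: 0.244
```

```bash
python3 -c "
from h import *
to(.6398,.1120,.18,2.65)
p,d=bot.capture('scene');cv2.imwrite('pics/scene8.png',cv2.resize(p[40:200,200:400],None,fx=3.5,fy=3.5))
"
```

```text
delta tool mm [-196.9  -53.2   -2.6] turn -0.01 yaw now 2.64
```

View pics/scene8.png

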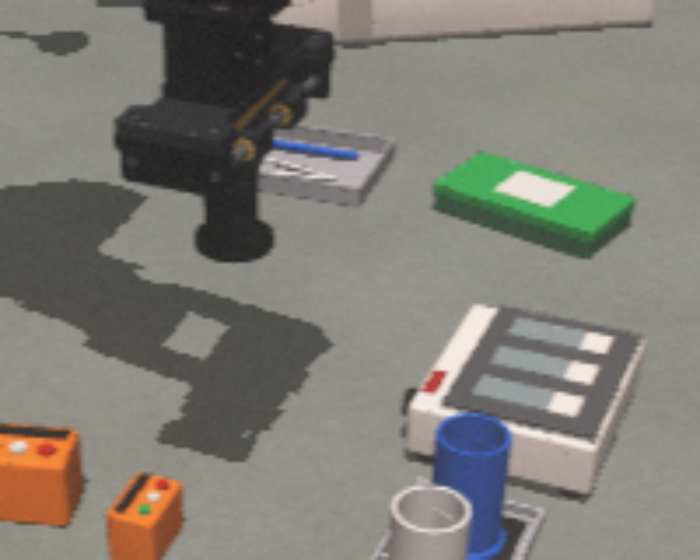

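{"method": "servo_tool", "body": {
  "increments": [
    [1,[-28,-8,0],0],
    [1,[-40,-11,0],0],
    [1,[-40,-11,0],0],
    [1,[-40,-11,0],0],
    [1,[-30,-7,0],0]
  ]
}}

```text
time_s: 29.88
position: [0.6224, 0.1158, 0.1762]
tcp_rot: [[-0.999, -0.045, -0.003], [-0.045, 0.999, -0.0], [0.003, 0.0, -1.0]]
force: [-0.3, 0.2, 0.0]
opening: 0.243
```

{"method": "servo_tool", "body": {
  "increments": [
    [1,[-16,-4,0],0],
    [1,[0,0,0],0],
    [1,[0,0,0],0],
    [1,[0,0,0],0]
  ]
}}

```text
time_s: 30.38
position: [0.6365, 0.1135, 0.1781]
tcp_rot: [[-0.999, -0.046, -0.002], [-0.046, 0.999, 0.0], [0.002, 0.0, -1.0]]
force: [0.0, -0.3, 0.5]
opening: 0.243
```

```bash
python3 -c "
from h import *
to(.639,.1130,.125,2.65)
"
```

```text
delta tool mm [-2.6 -0.6 53.1] turn 0.01 yaw now 2.66
```

{"method": "servo_tool", "body": {
  "increments": [
    [1,[-2,-0.5,20],0],
    [1,[0,0,25],0],
    [1,[0,0,8],0],
    [1,[0,0,0],0],
    [1,[0,0,0],0]
  ]
}}

```text
time_s: 31.0
position: [0.6404, 0.1128, 0.1262]
tcp_rot: [[-0.999, -0.046, 0.001], [-0.046, 0.999, -0.0], [-0.001, -0.0, -1.0]]
force: [0.2, -0.0, -0.5]
opening: 0.243
```

```bash
python3 -c "
from h import *
to(.639,.1130,.1045,2.65)
p,d=bot.capture('scene');cv2.imwrite('pics/scene9.png',cv2.resize(p[100:230,260:390],None,fx=4.5,fy=4.5))
"
```

```text
delta tool mm [ 1.4  0.2 21.7] turn -0.0 yaw now 2.65
```

View pics/scene9.png

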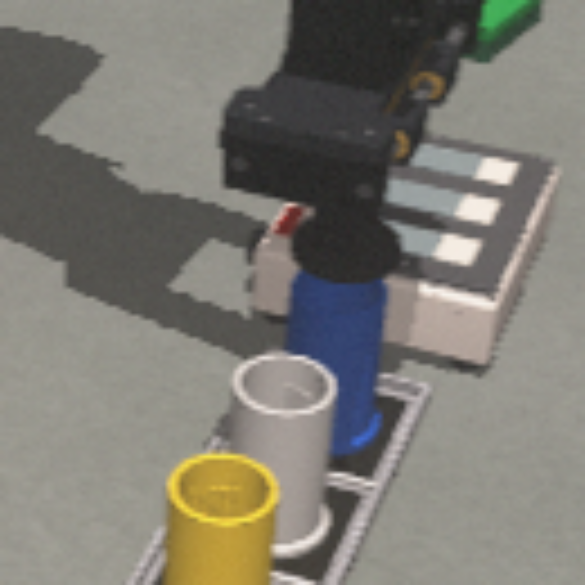

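```bash
python3 -c "
from h import *
p,d=bot.capture('scene');hsv=cv2.cvtColor(p,cv2.COLOR_BGR2HSV)
for z in (.122,.05): print(z,[(proj('scene',[x,y,z])-[260,100])*4.5 for x,y in ((.6404,.113),(.6444,.113),(.6404,.117))])
m=((hsv[...,0]>105)&(hsv[...,0]<128)&(hsv[...,1]>100));
for r in range(162,190,3):
  c=np.nonzero(m[r,300:360])[0]+300; print(r,(r-100)*4.5,c.min(),c.max(),((c.min()+c.max())/2+.5-260)*4.5)
g=p.max(2)<45
for r in range(148,164,2):
  c=np.nonzero(g[r,315:355])[0]+315; print('lid',r,c.min(),c.max(),((c.min()+c.max())/2+.5-260)*4.5)
for z in (.07,.04,.09): print(proj('scene',[.6404,.113,z]))
"
```

```text
0.122 [array([340.22561532, 238.93620562]), array([347.76843397, 240.88221096]), array([342.94276206, 234.96988473])]
0.05 [array([328.0938672 , 352.50062623]), array([335.29344206, 354.52832993]), array([330.72648493, 348.40280827])]
162 279.0 326 344 339.75
165 292.5 325 345 339.75
168 306.0 325 344 337.5
171 319.5 325 344 337.5
174 333.0 324 344 335.25
177 346.5 324 343 333.0
180 360.0 331 343 348.75
183 373.5 335 342 355.5
186 387.0 335 342 355.5
189 400.5 335 342 355.5
lid 148 330 342 344.25
lid 150 327 335 321.75
lid 152 326 347 346.5
lid 154 325 340 328.5
lid 156 336 344 362.25
lid 158 331 331 321.75
lid 160 332 332 326.25
lid 162 338 338 353.25
[333.63503028 171.54415983]
[332.55358043 181.667534  ]
[334.37810335 164.58830633]
```

Measured against the projection, the lid and jar show the same offset of about 1.4 px, so they are aligned. Lowering the lid.

{"method": "servo_tool", "body": {
  "increments": [
    [1,[1,0,8],0],
    [1,[0,0,7],0],
    [1,[0,0,3],0],
    [1,[0,0,0],0],
    [1,[0,0,0],0]
  ]
}}

```text
time_s: 31.72
position: [0.6389, 0.1127, 0.1076]
tcp_rot: [[-0.999, -0.046, 0.0], [-0.046, 0.999, -0.0], [-0.0, -0.0, -1.0]]
force: [-0.1, -0.3, -0.7]
opening: 0.242
```

{"method": "servo_tool", "body": {
  "increments": [
    [1,[0,0,1.5],0],
    [1,[0,0,1.5],0],
    [1,[0,0,0],0]
  ]
}}

```text
time_s: 32.1
position: [0.6388, 0.1127, 0.1046]
tcp_rot: [[-0.999, -0.046, 0.0], [-0.046, 0.999, -0.0], [-0.0, -0.0, -1.0]]
force: [0.2, 0.5, -0.5]
opening: 0.241
```

{"method": "servo_tool", "body": {
  "increments": [
    [1,[0,0,1],0],
    [1,[0,0,0],0],
    [0.6,[0,0,0],0],
    [0.5,[0,0,0],0],
    [0.5,[0,0,0],0]
  ]
}}

```text
time_s: 32.72
position: [0.6386, 0.1127, 0.1032]
tcp_rot: [[-0.999, -0.046, -0.001], [-0.046, 0.999, 0.0], [0.001, 0.0, -1.0]]
force: [0.1, -0.8, 0.8]
opening: 0.463
```

{"method": "servo_tool", "body": {
  "increments": [
    [0.5,[0,0,-10],0],
    [0.5,[0,0,-35],0],
    [0.5,[0,0,-30],0],
    [0.4,[0,0,0],0],
    [0,[30,0,0],0]
  ]
}}

```text
time_s: 33.35
position: [0.6102, 0.1111, 0.1785]
tcp_rot: [[-0.999, -0.046, 0.003], [-0.046, 0.999, -0.0], [-0.003, -0.0, -1.0]]
force: [-0.7, -0.0, 0.5]
opening: 0.634
```

```bash
python3 -c "
from h import *
to(.4428,.0142,.12,5.5)
"
```

```text
delta tool mm [171.9 -89.1  58. ] turn -2.88 yaw now 2.62
```

{"method": "servo_tool", "body": {
  "increments": [
    [0,[28,-15,0],0],
    [0,[36,-18,0],0],
    [0,[36,-18,0],0],
    [0,[36,-18,0],0],
    [0,[36,-20,0],-2.9]
  ]
}}

```text
time_s: 33.98
position: [0.4392, 0.0142, 0.1779]
tcp_rot: [[-0.995, -0.098, -0.001], [-0.098, 0.995, 0.0], [0.001, 0.0, -1.0]]
force: [-0.0, -0.6, 0.5]
opening: 0.997
```

{"method": "servo_tool", "body": {
  "increments": [
    [0,[0,0,30],0],
    [0,[0,0,28],0],
    [0,[0,0,0],0],
    [0,[0,0,0],0]
  ]
}}

```text
time_s: 34.48
position: [0.4412, 0.0145, 0.1207]
tcp_rot: [[-0.995, -0.097, -0.0], [-0.097, 0.995, 0.0], [0.0, 0.0, -1.0]]
force: [0.2, -0.3, 0.4]
opening: 1.0
```

```bash
python3 -c "
from h import *
to(.4428,.0142,.013,5.5)
p,d=bot.capture('scene');W=cloud('scene',d);cv2.imwrite('pics/scene10.png',cv2.resize(p[60:280,160:400],None,fx=2.7,fy=2.7))
t=(.640,.113)
m=(abs(W[...,0]-t[0])<.04)&(abs(W[...,1]-t[1])<.04)
for a,b in((.118,.14),(.094,.112)):
  P=W[m&(W[...,2]>a)&(W[...,2]<b)];print(len(P),cv2.minEnclosingCircle(P[:,:2].astype(np.float32)),np.median(P[:,2]),P[:,2].max())
"
```

```text
delta tool mm [ -1.6  -0.5 107.7] turn 0.05 yaw now 5.55
66 ((0.6395378112792969, 0.1107383742928505), 0.012023107148706913) 0.12457320210917464 0.12661653139202633
268 ((0.6412585377693176, 0.11108104139566422), 0.029127556830644608) 0.10128922543301111 0.11111230228869305
```

View pics/scene10.png

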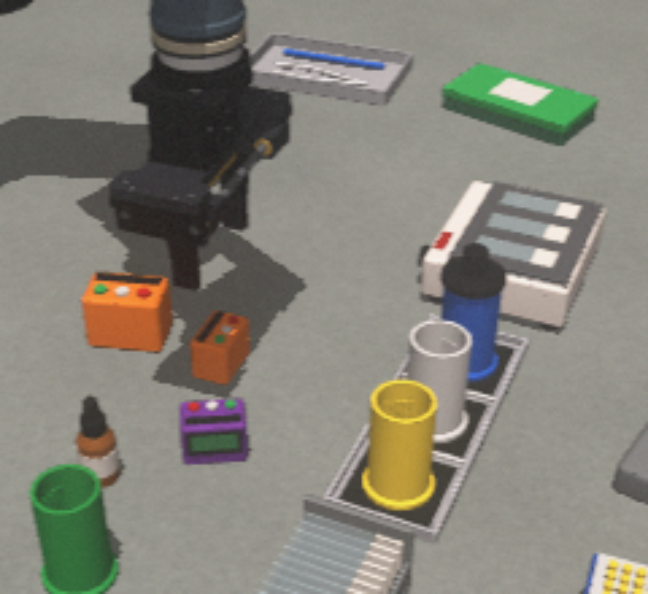

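Lid seated: its disc top measures 0.101, and 0.102 is expected. Now the small orange timer, at crop (220,345).

{"method": "servo_tool", "body": {
  "increments": [
    [0,[-1,0,35],0],
    [0,[0,0,40],0],
    [0,[0,0,25],0],
    [0,[0,0,6],0],
    [0,[0,0,0],0]
  ]
}}

```text
time_s: 35.15
position: [0.4427, 0.0146, 0.0151]
tcp_rot: [[-0.995, -0.097, 0.001], [-0.097, 0.995, -0.0], [-0.001, -0.0, -1.0]]
force: [0.0, -0.4, -0.8]
opening: 0.998
```

{"method": "servo_tool", "body": {
  "increments": [
    [0.4,[0,0,0],0],
    [1,[0,0,0],0],
    [1,[0,0,0],0],
    [1,[0,0,0],0],
    [1,[0,0,0],0]
  ]
}}

```text
time_s: 35.78
position: [0.4422, 0.0146, 0.0148]
tcp_rot: [[-0.995, -0.096, 0.0], [-0.096, 0.995, -0.0], [-0.0, -0.0, -1.0]]
force: [-1.2, 0.0, 3.7]
opening: 0.621
```

{"method": "servo_tool", "body": {
  "increments": [
    [1,[0,0,0],0],
    [1,[0,0,0],0],
    [1,[0,0,0],0]
  ]
}}

```text
time_s: 36.15
position: [0.4421, 0.0146, 0.0148]
tcp_rot: [[-0.995, -0.097, 0.0], [-0.097, 0.995, -0.0], [-0.0, -0.0, -1.0]]
force: [-0.3, 0.1, 6.3]
opening: 0.619
```

```bash
python3 -c "
from h import *
to(*tray(-.098,.085),.06,2.65)
"
```

```text
delta tool mm [-107.1   83.3  -45.2] turn 2.89 yaw now 5.54
```

{"method": "servo_tool", "body": {
  "increments": [
    [1,[0,0,-20],0],
    [1,[0,0,-25],0],
    [1,[-22,17,0],2.9],
    [1,[-30,23,0],0],
    [1,[-30,23,0],0]
  ]
}}

```text
time_s: 36.78
position: [0.5205, 0.083, 0.0593]
tcp_rot: [[-0.999, -0.046, -0.001], [-0.046, 0.999, -0.0], [0.001, -0.0, -1.0]]
force: [0.9, -0.8, -0.9]
opening: 0.621
```

{"method": "servo_tool", "body": {
  "increments": [
    [1,[-22,16,0],0],
    [1,[0,0,0],0],
    [1,[0,0,0],0],
    [1,[0,0,0],0]
  ]
}}

```text
time_s: 37.28
position: [0.5399, 0.0987, 0.0592]
tcp_rot: [[-0.999, -0.045, -0.002], [-0.045, 0.999, -0.0], [0.002, 0.0, -1.0]]
force: [0.3, -0.2, -0.3]
opening: 0.618
```

```bash
python3 -c "
from h import *
to(*tray(-.098,.085),.015,2.65)
p,d=bot.capture('scene');cv2.imwrite('pics/scene11.png',cv2.resize(p[60:280,160:400],None,fx=2.7,fy=2.7))
"
```

```text
delta tool mm [-1.3  9.1 44.2] turn -0.06 yaw now 2.59
```

View pics/scene11.png

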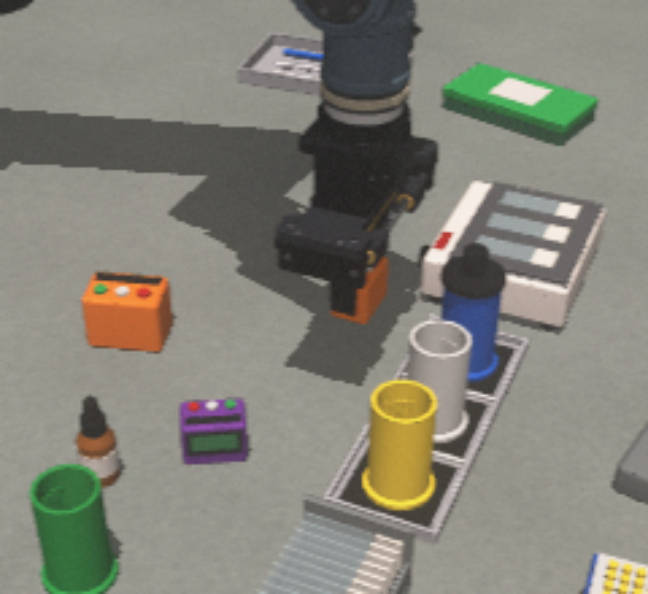

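The timer is held upright at crop (360,290). A 9 mm shift along y, then down.

{"method": "servo_tool", "body": {
  "increments": [
    [1,[-1,9,0],0],
    [1,[0,0,25],0],
    [1,[0,0,13],0],
    [1,[0,0,0],0],
    [1,[0,0,0],0]
  ]
}}

```text
time_s: 37.95
position: [0.5423, 0.1085, 0.0219]
tcp_rot: [[-0.999, -0.046, 0.001], [-0.046, 0.999, -0.0], [-0.001, -0.0, -1.0]]
force: [-0.3, -1.2, -1.0]
opening: 0.614
```

{"method": "servo_tool", "body": {
  "increments": [
    [1,[0,0,3],0],
    [1,[0,0,2],0],
    [1,[0,0,0],0],
    [1,[0,0,0],0]
  ]
}}

```text
time_s: 38.45
position: [0.542, 0.1084, 0.0166]
tcp_rot: [[-0.999, -0.046, 0.0], [-0.046, 0.999, -0.0], [-0.0, -0.0, -1.0]]
force: [0.6, -0.2, -0.3]
opening: 0.618
```

{"method": "servo_tool", "body": {
  "increments": [
    [1,[0,0,1.5],0],
    [1,[0,0,0.5],0],
    [1,[0,0,0],0]
  ]
}}

```text
time_s: 38.83
position: [0.542, 0.1084, 0.0148]
tcp_rot: [[-0.999, -0.046, 0.0], [-0.046, 0.999, -0.0], [-0.0, -0.0, -1.0]]
force: [-0.0, -0.5, 2.8]
opening: 0.615
```

{"method": "servo_tool", "body": {
  "increments": [
    [0.2,[0,0,0],0],
    [0.1,[0,0,0],0],
    [0.1,[0,0,0],0],
    [0.1,[0,0,0],0],
    [0.1,[0,0,0],0]
  ]
}}

```text
time_s: 39.45
position: [0.542, 0.1084, 0.0145]
tcp_rot: [[-0.999, -0.046, -0.0], [-0.046, 0.999, -0.0], [0.0, -0.0, -1.0]]
force: [-0.4, -0.2, -0.6]
opening: 0.895
```

{"method": "servo_tool", "body": {
  "increments": [
    [0.1,[0,0,-20],0],
    [0.1,[0,0,-40],0],
    [0.1,[0,0,-40],0],
    [0.1,[0,0,-40],0],
    [0.1,[0,0,-30],0]
  ]
}}

```text
time_s: 40.08
position: [0.5422, 0.1084, 0.1864]
tcp_rot: [[-0.999, -0.046, 0.002], [-0.046, 0.999, -0.0], [-0.002, -0.0, -1.0]]
force: [-0.2, 0.1, -0.9]
opening: 0.9
```

{"method": "servo_tool", "body": {
  "increments": [
    [0.1,[30,40,0],0],
    [0.1,[30,40,0],0],
    [0.1,[30,40,0],0],
    [0.1,[30,40,0],0],
    [0.1,[0,40,0],0]
  ]
}}

```text
time_s: 40.7
position: [0.4095, 0.3032, 0.1844]
tcp_rot: [[-0.999, -0.047, -0.003], [-0.047, 0.999, -0.001], [0.003, -0.001, -1.0]]
force: [1.4, 0.2, 0.2]
opening: 0.899
```

{"method": "servo_tool", "body": {
  "increments": [
    [0.1,[0,0,0],0],
    [0.1,[0,0,0],0],
    [0.1,[0,0,0],0]
  ]
}}

```text
time_s: 41.08
position: [0.413, 0.3016, 0.1844]
tcp_rot: [[-0.999, -0.045, -0.001], [-0.045, 0.999, -0.001], [0.001, -0.001, -1.0]]
force: [0.1, 0.7, 0.2]
opening: 0.9
```

```bash
python3 - <<'E'
from h import *
p0,d=bot.capture('top');Wt=cloud('top',d);p1,d=bot.capture('scene');Ws=cloud('scene',d)
cv2.imwrite('pics/top12.png',cv2.resize(p0[120:290,110:410],None,fx=2.6,fy=2.6));cv2.imwrite('pics/scene12.png',cv2.resize(p1[90:280,170:400],None,fx=3.3,fy=3.3))
c,s=np.cos(YAW),np.sin(YAW)
def loc(q): v=np.asarray(q)-T; return np.round([c*v[0]+s*v[1],-s*v[0]+c*v[1]],4)
for n,W in(("top",Wt),("scene",Ws)):
  def sel(t,r,a,b):
    return W[(abs(W[...,0]-t[0])<r)&(abs(W[...,1]-t[1])<r)&(W[...,2]>a)&(W[...,2]<b)]
  for k,t,a,b in(("Y",tray(0,-.085),.086,.11),("W",tray(0,0),.086,.11),("lid disc",tray(0,.085),.096,.112),("knob",tray(0,.085),.118,.14)):
    P=sel(t,.04,a,b);r=cv2.minEnclosingCircle(P[:,:2].astype(np.float32));print(n,k,loc(r[0]),round(r[1],4),np.median(P[:,2]).round(4),np.ptp(P[:,2]).round(4))
  P=sel((.542,.108),.04,.034,.06);r=cv2.minAreaRect((P[:,:2]*1000).astype(np.float32));print(n,"timer",loc(np.array(r[0])/1000),r[1:],np.median(P[:,2]))
  for k,t in(("dish",(.418,-.358)),("drop",(.424,-.153))):
    P=sel(t,.045,.012,.1);print(n,k,np.round(cv2.minEnclosingCircle(P[:,:2].astype(np.float32))[0],4))
E
```

```text
top Y [ 0.0002 -0.0861] 0.0254 0.0937 0.0151
top W [ 0.0011 -0.0031] 0.0254 0.0941 0.0165
top lid disc [0.0009 0.0841] 0.0281 0.1027 0.0153
top knob [0.0012 0.0845] 0.011 0.1258 0.0098
top timer [-0.0967  0.0844] ((37.09585952758789, 53.94915771484375), 4.4940009117126465) 0.042489100624304825
top dish [ 0.4178 -0.3584]
top drop [ 0.424  -0.1527]
scene Y [ 0.0008 -0.0866] 0.0259 0.0919 0.0114
scene W [ 0.0016 -0.0035] 0.0268 0.0915 0.0101
scene lid disc [0.0035 0.0831] 0.0298 0.1015 0.0157
scene knob [0.0017 0.0828] 0.0121 0.1249 0.009
scene timer [-0.0948  0.081 ] ((35.694854736328125, 56.1090202331543), 0.8158125877380371) 0.040986726457676745
scene dish [ 0.4188 -0.3599]
scene drop [ 0.4268 -0.1547]
```

View pics/top12.png

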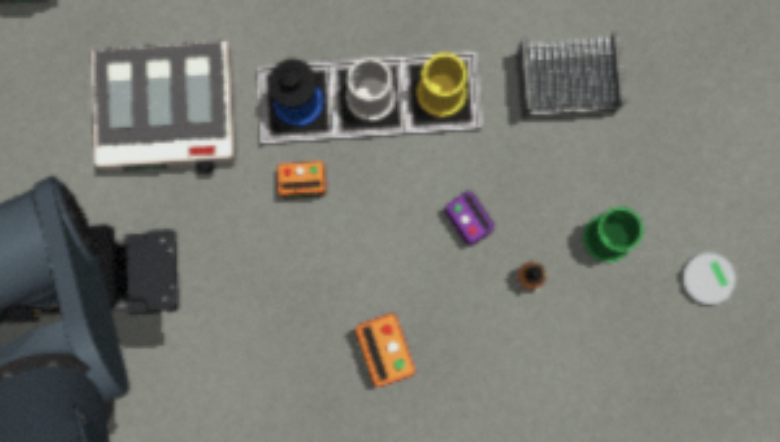

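View pics/scene12.png

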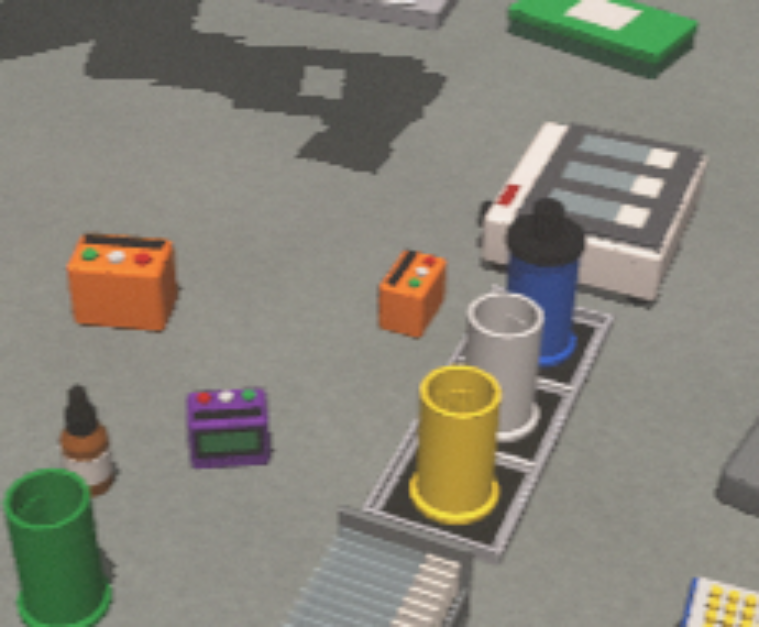

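Both views show everything placed. From the rack end the tray holds yellow, white and blue, with the lid on the blue jar at top crop (293,85). The timer is in front of the blue jar at (302,178) with its stripe towards the robot. The dish and dropper have not moved. Handing in.

```bash
python3 -c "
from rig import bot
print(bot.hand_in())"
```

```text
the job is handed in; nothing more can be done
None
```

The staining line is set up and handed in after about 41 s of robot time. The hand-in gives no verdict.

| Item | Last camera check, in the tray's frame |
|---|---|
| Yellow jar, rack bay | about 2 mm from the bay centre |
| White jar, middle bay | 3 to 4 mm from the bay centre |
| Blue jar, warmer bay | 1 to 2 mm from the bay centre, last measured before the lid hid its rim |
| Lid on blue jar | within about 2 mm of the jar's centre in the last checks; disc top at 0.102 m, as it should be when seated |
| Small orange timer | 95 to 97 mm in front of the tray's centre line, 1 to 4 mm off the stain bay, upright, screen towards the robot, within about 2° of square |

- **Bystanders:** the culture dish and dropper bottle had not moved, within measuring error. The purple timer, the large orange timer and the green jar were never touched.
- **Disagreements:** the two cameras differed by 1 to 4 mm, and at the tray they read y about 1 to 2 mm lower than the arm. All of it is inside the limits. One tray outline call on the side view returned nothing, so I used depth points there instead.

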